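# Make up two practical-class kits on the chemistry bench

## Task

Make up the two kits for the practical class from the loose stock standing between the two white trays: the conical flask, the beaker and the smaller dropper bottle go into the three-compartment tray, the long-necked volumetric flask and the squat amber jar into the two-compartment tray. Put one thing in each compartment, whichever you like, set down gently and standing upright on the tray's floor. Leave the larger dropper bottle and the porcelain basin where they stand, and knock nothing over.

Things in the scene. Friction and masses are not known exactly. Their poses are not given: they have to be found in the camera images.
- conical_flask: Empty conical (Erlenmeyer) flask of clear glass, 90 mm high, loose. Base 51 mm across up to 8 mm height, then a cone that narrows to a straight neck 22 mm across from 58 to 87 mm height, with a 27 mm rim at the top; about 60 g. Take it by the neck. Origin: centre of its underside; z up along its axis; round, its yaw means nothing.
- beaker: Empty low beaker of clear glass, an open straight-sided cup 60 mm high, 42 mm across outside (45 mm at the rim), 2.5 mm wall, loose, about 45 g. Origin: centre of its underside; z up along its axis; round, its yaw means nothing.
- small_dropper: The smaller of the two amber dropper bottles, with black collar and black rubber teat: body 34 mm across and straight from 2 to 46 mm height, 96 mm high in all, loose, about 65 g. Origin: centre of its underside; z up along its axis; round, its yaw means nothing.
- volumetric_flask: Long-necked volumetric flask of clear glass with a white stopper, 124 mm high: bulb 49 mm across at 23 mm height, flat foot 34 mm across, straight neck 14 mm across from 60 to 104 mm height, stopper 18 mm across at the top; loose, about 65 g. Take it by the neck. Origin: centre of its underside; z up along its axis; round, its yaw means nothing.
- jar: Squat wide-mouthed amber glass jar with a flat black screw cap: body 46 mm across and straight from 2 to 54 mm height, cap 43 mm across, 76 mm high in all, loose, about 120 g. Origin: centre of its underside; z up along its axis; round, its yaw means nothing.
- tray_three: Low white plastic tray, fixed, open on top, with three square compartments in a row along its y axis, each 70 x 70 mm inside. Outside 78 x 226 mm (x by y) plus a 10 mm finger lip at each end. Walls and dividers 4 mm thick, tops 18 mm above the bench; floor inside 4 mm above the bench. Origin: centre of its underside; compartment centres at x = 0, y = -74, 0 and +74 mm.
- tray_two: Low white plastic tray, fixed, open on top, with two square compartments in a row along its y axis, each 70 x 70 mm inside. Outside 78 x 152 mm (x by y) plus a 10 mm finger lip at each end. Walls and dividers 4 mm thick, tops 18 mm above the bench; floor inside 4 mm above the bench. Origin: centre of its underside; compartment centres at x = 0, y = -37 and +37 mm.
- large_dropper: The larger of the two amber dropper bottles, same style: body 50 mm across, 120 mm high in all, loose. Belongs to no kit. Origin: centre of its underside; z up along its axis; round.
- basin: Small white porcelain basin (open bowl), 64 mm across the rim, 28 mm high, loose. Belongs to no kit. Origin: centre of its underside; z up along its axis; round.
Things that resemble listed ones, but are neither listed nor needed, are in the scene too. Leave any green look-alike of the conical_flask alone. What is shaped like the beaker but red is not meant.

How it is judged:
By the outcome, as a careful person would: the job done as asked, in the order asked, and still so for the second after the job is handed in, with the robot touching nothing.
It also fails if it takes over 136 s, if anything falls off the work surface, if the arm or the gripper's body presses on something with over 40 N, if the wrist force passes 120 N, or if a joint passes its speed limit or range.

## Robot

A 7-joint arm with a two-finger parallel gripper is mounted at the origin on the work surface. World frame = base frame: x ahead of the robot, y to its left, z up, the work surface at z = 0. Lengths are in m, angles in rad, forces in N, time in s.
With the tool pointing down it reaches from about 0.4 to 0.875 m from the base axis. Payload 19.3 kg.
Tool frame: the origin (TCP) lies at the very end of the fingers, on their centre line; the grasp point (between the pads) lies 19 mm behind it; z points along the fingers, y is the line along which they close (so a half turn about z gives the same grasp; the last joint's range is limited). The gripper opens to 85 mm and grips with 20 to 120 N. Pads are 22 mm wide; open, the fingers measure 114 mm over their backs; the gripper's body (76 mm by 85 mm) begins 54 mm behind the grasp point. The pads swing forward as they close: fully open they stand 13 mm farther back than shut.
Start: joints at [1.082, 0.521, -0.036, 1.599, 0.021, 1.021, -0.113], TCP at [0.254, -0.571, 0.231] pointing down, gripper open.
Joint ranges: [-2.91, 2.91], [-0.3, 2.13], [-1.5, 1.42], [0.17, 2.43], [-1.26, 4.41], [0.16, 1.93], [-2.52, 2.52]. Speed limits (rad/s): [1.89, 1.89, 2.39, 2.39, 3.01, 3.01, 3.01].

## Interface

Orientations are given as [roll, pitch, yaw] about the fixed x, y, z axes, in that order (R = Rz(yaw) Ry(pitch) Rx(roll)).
In Python, from workcell import monitor, viewer, bot gives the robot as it stands.
- The arm moves only by the tool move_arm, never from a script. Its arguments are lists of equal length, an entry for each row: "gripper": the opening, from 0 (shut) to 1 (fully open); "linear": the shift along the tool's x, y, z in cm, a list of three; "twist": the turn about the tool's z in degrees. A call has 1 to 8 rows; each row shifts and turns the commanded pose from where the row before left it, along the tool's axes as they then stand; what a row does not reach is not made up. A row lasts 1/10 s, in which the tool goes at most 50 mm and 8.59 degrees, less where a joint would pass 70% of its speed; a pose out of reach is approached as far as the arm can. A call with a gripper value outside its range is refused whole. The fingers move at their own pace and stop on an object; "squeeze" is the grip in N (left out, the last holds). Time passes only in rows, so rows that do not move let the fingers close. It gives the time, the measured TCP pose, the force, the opening and the grip force at its end, in the units of the state.
- monitor.observe(): the state, without advancing time (a new reading comes with each control period).
- viewer.grab_frame(name): name is "scene" or "top"; returns a dict with "img" (400x640x3 uint8, red, green, blue), "K" (3x3 intrinsics, pixels), "k1" (the pictures are not rectified: a ray, as slopes to the right and down, at radius r is drawn at 1 + k1 r^2 times it, then the intrinsics apply), "eye" and "rotation" of the camera in the world. Camera axes: x right, y up, looking along -z (the intrinsics and any distortion apply to the point x, -y, -z); pixel columns grow to the right and rows downward; lengths in m; the calibration is good to about 2 mm. A picture is of the moment at which its call begins. There is no depth.
- bot.job_done(): hands the job in; it is judged then, once.
The state is a dict: "clock": time; "qpos": joint angles; "qd": joint speeds; "joint_efforts": joint torques, N m; "position": TCP position; "tool_rot": TCP orientation; "force": force on the tool from outside, world axes, zero at the start; "moment": the same for the moment, N m; "grip_width": finger opening in m; "finger_force": force on a finger pad.
Only numpy, scipy, OpenCV 4.12 (cv2) and the standard library are available. Lean on these libraries where they do the work, as an engineer would, in place of code of your own. Each camera call takes 0.05 s, during which the arm holds its last target. There are 200 camera calls.

## Working session

There is one attempt and no reset: what is moved stays moved. The work goes in short steps, Python scripts to look and compute and a tool call to move; the robot and the scene stay as the last step left them, time stands still between calls to the robot, and variables do not carry over. Pictures are saved under pics/ and viewed, at most 14 in all, crops included, and the job is handed in when it is done.

Besides the shell and the picture viewer there is one more tool, called as name([rows], argument=value, ...), one row to a line, values as JSON. move_arm: Moves the arm, as the interface text tells. Its arguments: {"type":"object","properties":{"gripper":{"type":"array"},"linear":{"type":"array"},"twist":{"type":"array"},"squeeze":{"type":"number"}},"required":["gripper","linear","twist"]}

```bash
mkdir -p pics; ls; python3 - <<'E'
from workcell import monitor, viewer, bot
import cv2
s=monitor.observe();print({k:s[k] for k in('clock','position','tool_rot','grip_width')})
for n in('scene','top'):
    f=viewer.grab_frame(n);cv2.imwrite(f'pics/{n}0.png',f['img'][:,:,::-1]);print(n,f['K'],f['k1'],f['eye'],f['rotation'])
E
```

```text
pics
{'clock': 0.0, 'position': array([ 0.25398384, -0.57069391,  0.23070048]), 'tool_rot': array([-3.14042337e+00,  1.01735232e-04,  4.18814685e-01]), 'grip_width': 0.08530645240748923}
scene [[402.61150727   0.         324.91628661]
 [  0.         402.61150727 205.13932696]
 [  0.           0.           1.        ]] -0.0022974478837014616 [0.92054933 0.60991794 0.67164059] [ 0.86104215 -0.01105175  2.59949742]
top [[519.14916088   0.         329.86003278]
 [  0.         519.14916088 200.50223705]
 [  0.           0.           1.        ]] 0.04931158743924612 [ 0.42602785 -0.01382353  1.35072746] [ 0.08323663  0.01251224 -1.56759308]
```

View pics/scene0.png

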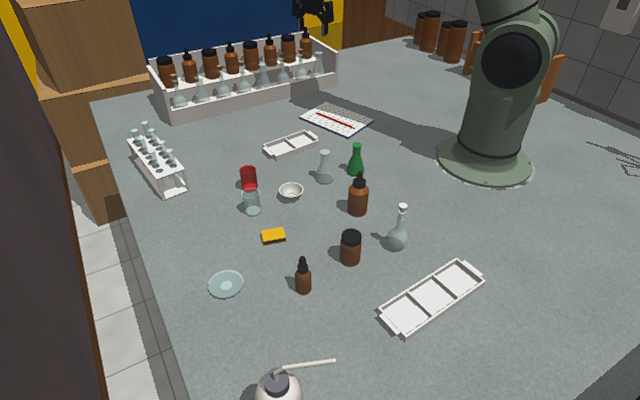

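View pics/top0.png

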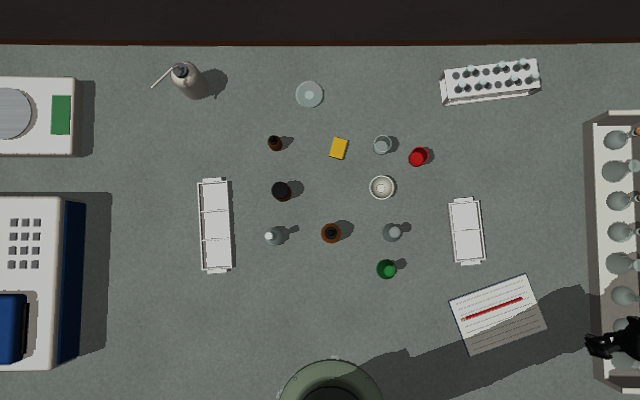

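Top view, +x up and +y left: small dropper (275,143), jar (282,191), volumetric flask (272,235), large dropper (331,233), clear conical flask (391,232) against the green one (387,269), clear beaker (382,145) against the red one (418,157), basin (381,187). Tray three is at (215,225) and tray two at (467,231). The clear ones and the smaller dropper fit the description. I'll enlarge to confirm and measure.

```bash
python3 - <<'E'
import cv2
a=cv2.imread('pics/top0.png')[125:285,190:490];cv2.imwrite('pics/topc.png',cv2.resize(a,(795,424),interpolation=cv2.INTER_CUBIC))
a=cv2.imread('pics/scene0.png')[130:345,230:500];cv2.imwrite('pics/scenec.png',cv2.resize(a,None,fx=2.75,fy=2.75,interpolation=cv2.INTER_CUBIC))
E
```

```text
(no output)
```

View pics/topc.png

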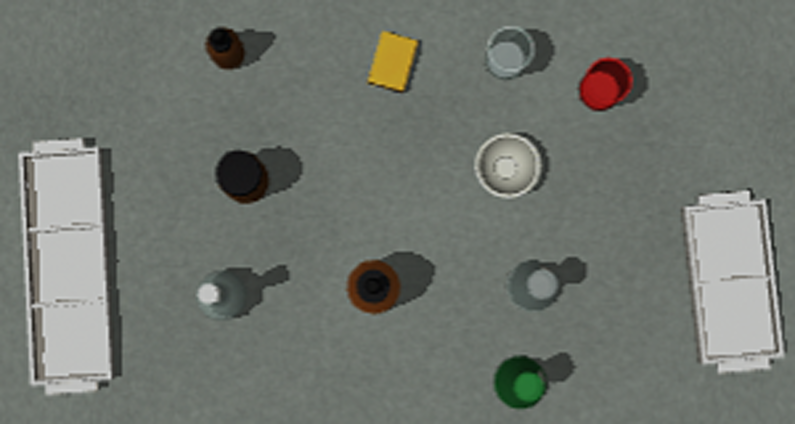

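View pics/scenec.png

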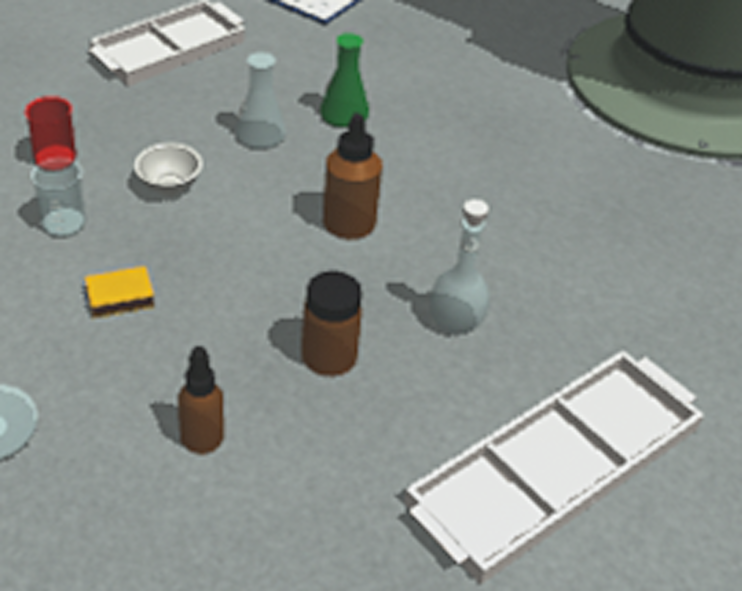

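The crops confirm the choice: clear conical flask at top (391,232), clear beaker (382,144), and the small dropper (275,140) with a narrower, shorter body than the large one at (331,233). I'll measure with both cameras at known heights.

```bash
cat > h.py <<'E'
import numpy as np
from scipy.spatial.transform import Rotation as R
C={'scene':(402.61150727,324.91628661,205.13932696,-0.0022974478837,[0.92054933,0.60991794,0.67164059],[0.86104215,-0.01105175,2.59949742]),
'top':(519.14916088,329.86003278,200.50223705,0.04931158743924612,[0.42602785,-0.01382353,1.35072746],[0.08323663,0.01251224,-1.56759308])}
def p2w(cam,u,v,z):
    f,cx,cy,k,e,r=C[cam]; d=np.array([(u-cx)/f,(v-cy)/f]); s=d.copy()
    for _ in range(9): s=d/(1+k*(s@s))
    w=R.from_euler('xyz',r).as_matrix()@np.array([s[0],-s[1],-1]); e=np.array(e)
    return (e+w*(z-e[2])/w[2])[:2]
def tc(u,v,z): return p2w('top',(u+.5)/2.65-.5+190,(v+.5)/2.65-.5+125,z)
def sc(u,v,z): return p2w('scene',(u+.5)/2.75-.5+230,(v+.5)/2.75-.5+130,z)
E
python3 - <<'E'
from h import *
np.set_printoptions(precision=4,suppress=True)
P={'small':((219,37),(199,350),.096),'con':((543,283),(262,60),.09),'conbase':((527,288),(262,133),.004),'beakerfloor':((507,57),(63,221),.0025),'beakerrim':((511,50),(58,174),.06),
'jar':((241,174),(334,285),.076),'vol':((208,293),(476,207),.124),'large':((374,286),(357,120),.12),'basin':((508,165),(169,162),.028),'green':((529,387),(350,41),.09),'red':((612,80),(50,106),.06)}
for k,(a,b,z) in P.items():
    A=tc(*a,z);B=sc(*b,z);print(k,A,B,(A-B)*1000)
for n,c,s in(('t3',[(21,153),(98,149),(34,383),(110,378)],0),('t2',[(685,208),(766,200),(703,363),(782,355)],0)):
    w=np.array([tc(*p,.018) for p in c]);d=(w[0]+w[1]-w[2]-w[3])/2;e=(w[0]+w[2]-w[1]-w[3])/2
    print(n,w.mean(0),'len',np.hypot(*d),'wid',np.hypot(*e),'yaw long',np.degrees(np.arctan2(d[1],d[0])),np.degrees(np.arctan2(e[1],e[0])))
w=np.array([sc(*p,.018) for p in [(411,492),(485,570),(700,412),(624,354)]]);print(w,w.mean(0))
w=np.array([sc(*p,.018) for p in [(92,46),(124,74),(243,28),(208,2)]]);print(w,w.mean(0))
E
```

```text
small [0.6824 0.1437] [0.6853 0.147 ] [-2.8264 -3.3803]
con [ 0.4563 -0.1546] [ 0.4542 -0.1518] [ 2.1193 -2.8032]
conbase [ 0.4535 -0.1486] [ 0.4539 -0.1503] [-0.4796  1.7662]
beakerfloor [ 0.6817 -0.1303] [ 0.6787 -0.1289] [ 3.0459 -1.3927]
beakerrim [ 0.6775 -0.1292] [ 0.6784 -0.1253] [-0.8702 -3.8763]
jar [0.5572 0.1241] [0.5565 0.125 ] [ 0.745  -0.8758]
vol [0.4457 0.1471] [0.4453 0.1488] [ 0.4393 -1.6804]
large [ 0.4524 -0.0006] [0.4563 0.0065] [-3.905  -7.0654]
basin [ 0.5714 -0.1286] [ 0.5692 -0.1281] [ 2.1835 -0.5258]
green [ 0.3622 -0.1411] [ 0.3622 -0.1375] [-0.0406 -3.6162]
red [ 0.6488 -0.2242] [ 0.6444 -0.2239] [ 4.3468 -0.2974]
t3 [0.4743 0.2991] len 0.22270341361854523 wid 0.07397111835396027 yaw long 4.409229095898033 93.46942706013434
t2 [ 0.4606 -0.3453] len 0.14917649737058114 wid 0.07667636988638615 yaw long 5.074208929013354 95.99206947298953
[[0.5892 0.2758]
 [0.5839 0.3494]
 [0.3595 0.3294]
 [0.3666 0.2581]] [0.4748 0.3032]
[[ 0.5423 -0.3625]
 [ 0.5358 -0.2959]
 [ 0.3813 -0.3123]
 [ 0.3877 -0.3815]] [ 0.4618 -0.338 ]
```

Both cameras agree to within about 4 mm, and the tray sizes come out right. Plan: tool yaw 0, so the fingers close across the trays and the tool axes are world x, -y, -z. Carry height z=0.23. First turn the tool, then go to the conical flask.

move_arm([
  [0,0,0],
  [0,0,0],
  [0,0,0],
  [2,-4,0],
  [2,-4,0],
  [2,-4,0],
  [2,-4,0],
  [2,-4,0],
], gripper=[1,1,1,1,1,1,1,1], twist=[8,8,8,0,0,0,0,0], squeeze=25)

```text
clock: 0.9
position: [0.3546, -0.3692, 0.2312]
tool_rot: [-3.141, 0.0, -0.0]
force: [1.9, -0.3, 0.2]
grip_width: 0.0856
finger_force: 0.0
```

move_arm([
  [2,-4.4,0],
  [2,-4.4,0],
  [2,-4.4,0],
  [2,-4.4,0],
  [2,-4.2,0],
  [0,0,4],
  [0,0,4],
  [0,0,2],
], gripper=[1,1,1,1,1,1,1,1], twist=[0,0,0,0,0,0,0,0])

```text
clock: 1.7
position: [0.453, -0.1522, 0.1287]
tool_rot: [-3.141, 0.003, 0.001]
force: [0.3, -1.1, -0.2]
grip_width: 0.0857
finger_force: 0.0
```

```bash
python3 - <<'E'
from workcell import monitor, viewer
import cv2
print(monitor.observe()['position'])
a=viewer.grab_frame('scene')['img'][100:240,250:420,::-1];b=viewer.grab_frame('top')['img'][170:310,310:480,::-1]
cv2.imwrite('pics/g1.png',cv2.resize(cv2.hconcat([a,b]),None,fx=2.35,fy=2.35,interpolation=cv2.INTER_CUBIC))
E
```

```text
[ 0.45298687 -0.1522296   0.12867363]
```

View pics/g1.png

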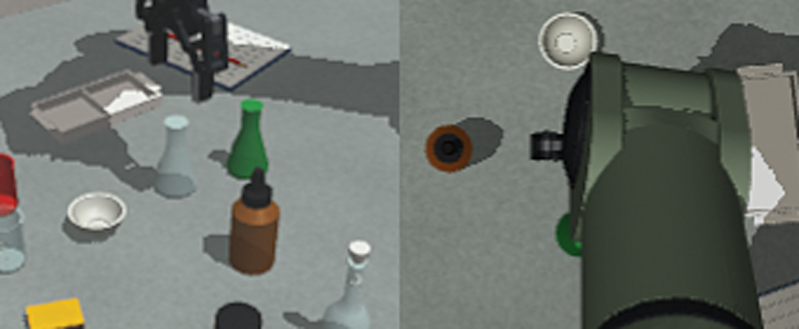

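The gripper (crop centre about (180,78)) is straight above the flask rim at (176,120), with the fingers either side of it. Going down and closing.

move_arm([
  [0.15,-0.1,2.5],
  [0,0,2.5],
  [0,0,2.5],
  [0,0,0],
  [0,0,0],
  [0,0,0],
  [0,0,0],
  [0,0,0],
], gripper=[1,1,1,1,0,0,0,0], twist=[0,0,0,0,0,0,0,0])

```text
clock: 2.6
position: [0.4562, -0.1522, 0.0572]
tool_rot: [3.141, -0.001, -0.0]
force: [-1.2, 1.1, 0.7]
grip_width: 0.0283
finger_force: 0.2
```

move_arm([
  [0,0,0],
  [0,0,0],
  [0,0,0],
  [0,0,-0.5],
  [0,0,-1.5],
  [0,0,-2],
  [0,0,0],
  [0,0,0],
], gripper=[0,0,0,0,0,0,0,0], twist=[0,0,0,0,0,0,0,0])

```text
clock: 3.4
position: [0.4559, -0.1521, 0.0967]
tool_rot: [3.141, -0.001, -0.0]
force: [0.6, 0.2, -0.0]
grip_width: 0.0229
finger_force: 24.5
```

Neck held (22.9 mm, 24.5 N). Lifting and carrying across.

move_arm([
  [0,0,-3],
  [0,0,-4],
  [0,0,-4],
  [0,-1,-2],
  [0,-2,0],
  [-0.5,-3,0],
  [-0.5,-4,0],
  [-0.5,-4,0],
], gripper=[0,0,0,0,0,0,0,0], twist=[0,0,0,0,0,0,0,0])

```text
clock: 4.2
position: [0.44, -0.0109, 0.2257]
tool_rot: [3.142, 0.001, -0.001]
force: [1.8, 0.6, -1.1]
grip_width: 0.0225
finger_force: 24.6
```

move_arm([
  [-0.5,-4,0],
  [-0.5,-4,0],
  [-0.5,-4,0],
  [-0.5,-4,0],
  [-0.5,-4,0],
  [-0.5,-4,0],
  [-0.5,-3,0],
  [-0.5,-2,0],
], gripper=[0,0,0,0,0,0,0,0], twist=[0,0,0,0,0,0,0,0])

```text
clock: 5.0
position: [0.3998, 0.2802, 0.2255]
tool_rot: [-3.142, 0.001, 0.002]
force: [0.4, 0.5, -1.2]
grip_width: 0.0231
finger_force: 24.6
```

move_arm([
  [0.1,-1,0],
  [0,-0.5,0],
  [0,0,3],
  [0,0,4],
  [0,0,4],
  [0,0,3],
  [0,0,1],
  [0,0,0],
], gripper=[0,0,0,0,0,0,0,0], twist=[0,0,0,0,0,0,0,0])

```text
clock: 5.8
position: [0.4016, 0.2921, 0.0756]
tool_rot: [3.14, 0.002, -0.001]
force: [0.9, 0.2, -0.2]
grip_width: 0.0227
finger_force: 24.6
```

```bash
python3 - <<'E'
from workcell import monitor, viewer
import cv2
print(monitor.observe()['position'])
a=viewer.grab_frame('scene')['img'][180:350,330:530,::-1];b=viewer.grab_frame('top')['img'][170:340,160:360,::-1]
cv2.imwrite('pics/g2.png',cv2.resize(cv2.hconcat([a,b]),None,fx=2,fy=2,interpolation=cv2.INTER_CUBIC))
E
```

```text
[0.40160101 0.29206352 0.07557026]
```

View pics/g2.png

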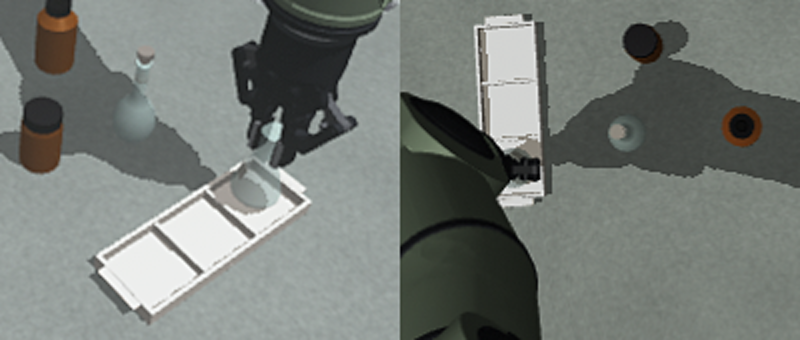

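The flask hangs over the near compartment (crop (256,190)), inside the walls. Lowering slowly.

move_arm([
  [0,-0.3,0.4],
  [0,0,0.4],
  [0,0,0.2],
  [0,0,0.2],
  [0,0,0.1],
  [0,0,0.1],
  [0,0,0],
  [0,0,0],
], gripper=[0,0,0,0,0,0,0,0], twist=[0,0,0,0,0,0,0,0])

```text
clock: 6.7
position: [0.4018, 0.296, 0.0623]
tool_rot: [-3.142, -0.0, -0.0]
force: [0.2, -0.1, -0.6]
grip_width: 0.0229
finger_force: 24.6
```

move_arm([
  [0,0,0.1],
  [0,0,0],
  [0,0,0],
], gripper=[0,0,0], twist=[0,0,0])

```text
clock: 7.0
position: [0.4018, 0.296, 0.0613]
tool_rot: [-3.142, -0.0, -0.0]
force: [-0.2, -0.5, 2.1]
grip_width: 0.0228
finger_force: 24.7
```

move_arm([
  [0,0,0],
  [0,0,0],
  [0,0,0],
  [0,0,0],
  [0,0,0],
  [0,0,-2],
  [0,0,-4],
  [0,0,-4],
], gripper=[0.4,0.6,0.8,0.8,0.8,0.8,0.8,0.8], twist=[0,0,0,0,0,0,0,0])

```text
clock: 7.8
position: [0.4013, 0.2957, 0.1622]
tool_rot: [3.141, 0.001, 0.0]
force: [0.2, -0.3, 0.0]
grip_width: 0.0685
finger_force: 0.0
```

move_arm([
  [0,0,-4],
  [0,0,-2.5],
  [1,3.4,0],
  [1,3.8,0],
  [1,3.8,0],
  [1.2,3.4,0],
  [0,0,0],
  [0,0,0],
], gripper=[1,1,1,1,1,1,1,1], twist=[0,0,0,0,0,0,0,0])

```text
clock: 8.6
position: [0.4439, 0.1515, 0.2264]
tool_rot: [-3.141, -0.0, -0.002]
force: [-1.4, 0.3, -0.4]
grip_width: 0.0854
finger_force: 0.0
```

```bash
python3 - <<'E'
from workcell import monitor, viewer
import cv2
print(monitor.observe()['position'])
a=viewer.grab_frame('scene')['img'][150:350,310:520,::-1]
cv2.imwrite('pics/g3.png',cv2.resize(a,None,fx=2.9,fy=2.9,interpolation=cv2.INTER_CUBIC))
E
```

```text
[0.44386129 0.15152772 0.22638687]
```

View pics/g3.png

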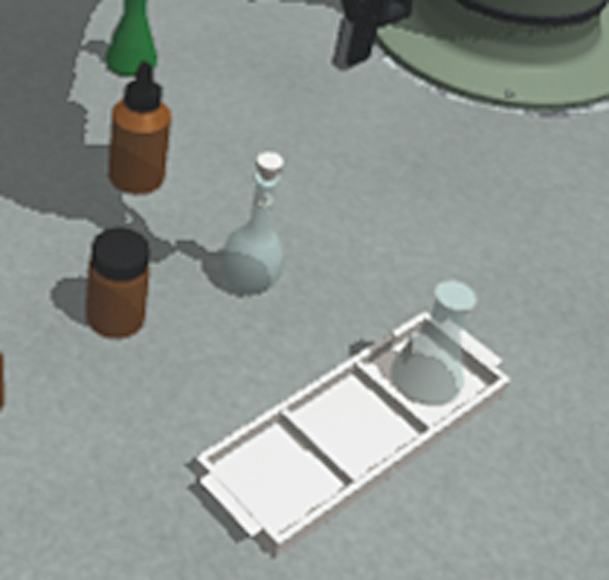

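The conical flask is in the near compartment (base about (428,370), rim (455,296) in the crop). I'll check by projection that it is upright.

```bash
python3 - <<'E'
from h import *
s=lambda u,v,z:p2w('scene',(u+.5)/2.9-.5+310,(v+.5)/2.9-.5+150,z)
print(s(455,296,.094), s(428,370,.006))
E
```

```text
[0.40153491 0.29629404] [0.39388886 0.29095671]
```

Rim is within 1 mm of the compartment centre, so it stands. Now the volumetric flask.

move_arm([
  [0.15,0.3,2],
  [0,0,4],
  [0,0,4],
  [0,0,3],
  [0,0,2],
  [0,0,1],
  [0,0,0],
  [0,0,0],
], gripper=[1,1,1,1,1,1,1,1], twist=[0,0,0,0,0,0,0,0])

```text
clock: 9.45
position: [0.4455, 0.1496, 0.067]
tool_rot: [-3.141, -0.001, 0.001]
force: [-0.1, 0.6, 0.1]
grip_width: 0.0853
finger_force: 0.0
```

move_arm([
  [0,0,0],
  [0,0,0],
  [0,0,0],
  [0,0,0],
  [0,0,0],
  [0,0,0],
  [0,0,0],
  [0,0,0],
], gripper=[0,0,0,0,0,0,0,0], twist=[0,0,0,0,0,0,0,0])

```text
clock: 10.25
position: [0.4453, 0.149, 0.0664]
tool_rot: [-3.142, -0.0, -0.0]
force: [-0.2, -0.6, 2.5]
grip_width: 0.0135
finger_force: 27.3
```

move_arm([
  [0,0,-0.5],
  [0,0,-2],
  [0,0,-4],
  [0,0,-4],
  [0,0,-4],
  [0,1,-2],
  [0,2,0],
  [0,3,0],
], gripper=[0,0,0,0,0,0,0,0], twist=[0,0,0,0,0,0,0,0])

```text
clock: 11.05
position: [0.4453, 0.0894, 0.2323]
tool_rot: [-3.141, -0.001, 0.002]
force: [0.9, -0.7, -1.7]
grip_width: 0.0132
finger_force: 27.0
```

move_arm([
  [0,4,0],
  [0,4,0],
  [0,4,0],
  [0,4,0],
  [-0.3,4,0],
  [-0.5,4,0],
  [-0.5,4,0],
  [-0.5,4,0],
], gripper=[0,0,0,0,0,0,0,0], twist=[0,0,0,0,0,0,0,0])

```text
clock: 11.85
position: [0.4266, -0.2325, 0.2316]
tool_rot: [-3.141, -0.0, 0.0]
force: [0.2, -0.8, -1.1]
grip_width: 0.0134
finger_force: 27.0
```

move_arm([
  [-0.3,4,0],
  [0,4,0],
  [0,2,0],
  [0,1,0],
  [0,0,2],
  [0,0,3],
  [0,0,3],
  [0,0,0],
], gripper=[0,0,0,0,0,0,0,0], twist=[0,0,0,0,0,0,0,0])

```text
clock: 12.65
position: [0.4229, -0.3389, 0.1486]
tool_rot: [-3.138, 0.004, 0.001]
force: [-0.2, 0.2, 0.5]
grip_width: 0.0131
finger_force: 27.0
```

move_arm([
  [0.1,0.5,2],
  [0,0,2],
  [0,0,2],
  [0,0,1],
  [0,0,0.3],
  [0,0,0.2],
  [0,0,0.1],
  [0,0,0],
], gripper=[0,0,0,0,0,0,0,0], twist=[0,0,0,0,0,0,0,0])

```text
clock: 13.45
position: [0.4255, -0.3462, 0.0759]
tool_rot: [3.141, -0.001, -0.0]
force: [-0.1, 0.4, -0.4]
grip_width: 0.0134
finger_force: 27.0
```

```bash
python3 - <<'E'
from workcell import monitor, viewer
import cv2
print(monitor.observe()['position'])
a=viewer.grab_frame('scene')['img'][80:180,230:370,::-1]
cv2.imwrite('pics/g4.png',cv2.resize(a,None,fx=4,fy=4,interpolation=cv2.INTER_CUBIC))
E
```

```text
[ 0.42545207 -0.34615265  0.07594323]
```

View pics/g4.png

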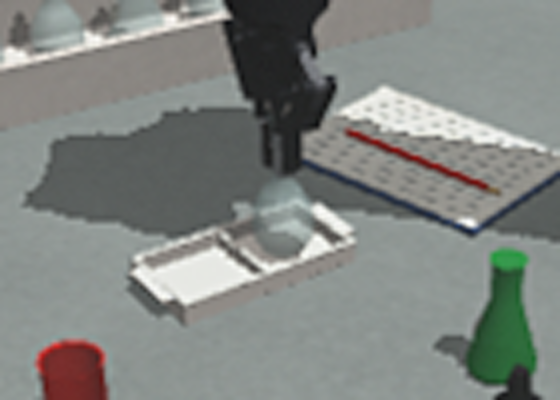

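The flask is inside the near compartment of tray two, bulb at about (283,215). Lower to contact.

move_arm([
  [0,0,0.2],
  [0,0,0.1],
  [0,0,0.1],
  [0,0,0.1],
  [0,0,0],
  [0,0,0],
  [0,0,0],
], gripper=[0,0,0,0,0,0,0], twist=[0,0,0,0,0,0,0])

```text
clock: 14.2
position: [0.4252, -0.3461, 0.0704]
tool_rot: [3.141, -0.0, -0.0]
force: [-1.3, -0.7, 3.9]
grip_width: 0.0134
finger_force: 27.4
```

Contact (Fz about 4 N). Release, rise, then on to the beaker.

move_arm([
  [0,0,0],
  [0,0,0],
  [0,0,0],
  [0,0,0],
  [0,0,0],
  [0,0,-2],
  [0,0,-4],
  [0,0,-4],
], gripper=[0.3,0.6,0.8,0.8,0.8,0.8,0.8,0.8], twist=[0,0,0,0,0,0,0,0])

```text
clock: 15.0
position: [0.4247, -0.3457, 0.1711]
tool_rot: [-3.141, 0.001, -0.0]
force: [0.6, -0.3, 0.3]
grip_width: 0.0682
finger_force: 0.0
```

move_arm([
  [0,0,-4],
  [0,0,-2],
  [3,-2,0],
  [4,-3,0],
  [4,-3,0],
  [4,-3,0],
  [4,-3,0],
  [0,0,0],
], gripper=[1,1,1,1,1,1,1,1], twist=[0,0,0,0,0,0,0,0])

```text
clock: 15.8
position: [0.6196, -0.1995, 0.2294]
tool_rot: [-3.139, -0.001, 0.008]
force: [-0.9, 0.6, -1.3]
grip_width: 0.0852
finger_force: 0.0
```

move_arm([
  [3.5,-4,0],
  [2.9,-3.8,0],
  [0,0,2],
  [0,0,4],
  [0,0,4],
  [0,0,2],
  [0,0,0],
  [0,0,0],
], gripper=[1,1,1,1,1,1,1,1], twist=[0,0,0,0,0,0,0,0])

```text
clock: 16.6
position: [0.6774, -0.1305, 0.111]
tool_rot: [3.142, -0.0, -0.0]
force: [-0.2, 0.0, 1.3]
grip_width: 0.0854
finger_force: 0.0
```

```bash
python3 - <<'E'
from workcell import monitor, viewer
import cv2
print(monitor.observe()['position'])
a=viewer.grab_frame('scene')['img'][110:250,190:370,::-1]
cv2.imwrite('pics/g5.png',cv2.resize(a,None,fx=4,fy=4,interpolation=cv2.INTER_CUBIC))
E
```

```text
[ 0.67737984 -0.13053691  0.11096324]
```

View pics/g5.png

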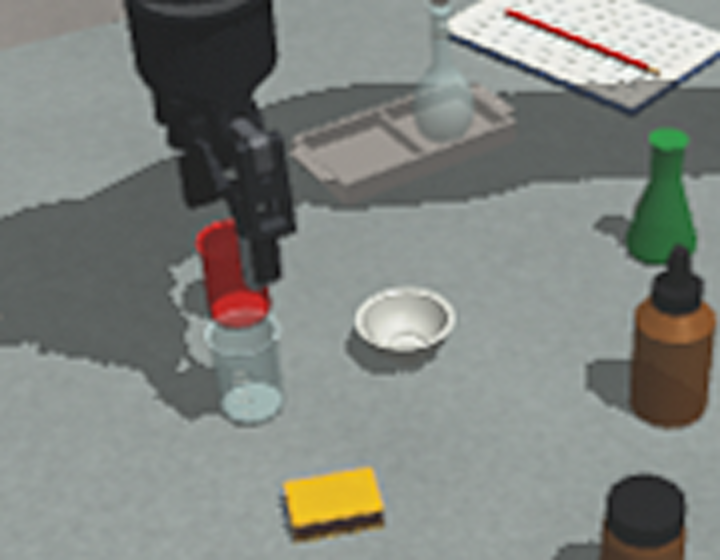

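The volumetric flask stands upright at (443,100). The gripper is over the clear beaker (248,370), clear of the red one at (233,270). Descend to TCP z≈0.02 and grip.

move_arm([
  [0.15,-0.25,2],
  [0,0,2.5],
  [0,0,2],
  [0,0,1.5],
  [0,0,1],
  [0,0,0],
  [0,0,0],
  [0,0,0],
], gripper=[1,1,1,1,1,1,1,1], twist=[0,0,0,0,0,0,0,0])

```text
clock: 17.45
position: [0.6793, -0.128, 0.0214]
tool_rot: [3.141, -0.001, -0.0]
force: [-0.2, 0.3, -0.4]
grip_width: 0.0853
finger_force: 0.0
```

move_arm([
  [0,0,0],
  [0,0,0],
  [0,0,0],
  [0,0,0],
  [0,0,0],
  [0,0,0],
  [0,0,0],
  [0,0,0],
], gripper=[0,0,0,0,0,0,0,0], twist=[0,0,0,0,0,0,0,0], squeeze=20)

```text
clock: 18.25
position: [0.6789, -0.1281, 0.0206]
tool_rot: [3.141, -0.001, -0.0]
force: [-1.1, -0.9, 6.8]
grip_width: 0.0437
finger_force: 20.3
```

move_arm([
  [0,0,-0.5],
  [0,0,-2],
  [0,0,-4],
  [0,0,-4],
  [0,0,-4],
  [0,0,-3],
  [-1,-2,0],
  [-1.5,-3,0],
], gripper=[0,0,0,0,0,0,0,0], twist=[0,0,0,0,0,0,0,0])

```text
clock: 19.05
position: [0.6537, -0.079, 0.1963]
tool_rot: [3.141, -0.002, -0.003]
force: [1.0, 0.9, -0.3]
grip_width: 0.0439
finger_force: 20.6
```

move_arm([
  [-2,-4,0],
  [-2,-4,0],
  [-2,-4,0],
  [-2,-4,0],
  [-2,-4,0],
  [-2,-4,0],
  [-2,-4,0],
  [-2,-4,0],
], gripper=[0,0,0,0,0,0,0,0], twist=[0,0,0,0,0,0,0,0])

```text
clock: 19.85
position: [0.4925, 0.2436, 0.1956]
tool_rot: [-3.141, -0.0, -0.0]
force: [0.7, 0.6, -0.1]
grip_width: 0.0436
finger_force: 20.6
```

move_arm([
  [-1,-3,0],
  [-1,-2,0],
  [0,-1,0],
  [0,0,0],
  [0,0,0],
  [0,0,0],
], gripper=[0,0,0,0,0,0], twist=[0,0,0,0,0,0])

```text
clock: 20.45
position: [0.4743, 0.3007, 0.1953]
tool_rot: [3.141, -0.0, -0.002]
force: [0.1, -0.7, 0.2]
grip_width: 0.0441
finger_force: 20.6
```

move_arm([
  [0,0,3],
  [0,0,4],
  [0,0,4],
  [0,0,3],
  [0,0,1.5],
  [0,0,0.5],
  [0,0,0],
  [0,0,0],
], gripper=[0,0,0,0,0,0,0,0], twist=[0,0,0,0,0,0,0,0])

```text
clock: 21.25
position: [0.4744, 0.3024, 0.0366]
tool_rot: [-3.141, -0.001, -0.0]
force: [0.0, -0.2, -0.9]
grip_width: 0.0441
finger_force: 20.6
```

```bash
python3 - <<'E'
from workcell import monitor, viewer
import cv2
print(monitor.observe()['position'])
a=viewer.grab_frame('scene')['img'][200:350,360:520,::-1]
cv2.imwrite('pics/g6.png',cv2.resize(a,None,fx=4,fy=4,interpolation=cv2.INTER_CUBIC))
E
```

```text
[0.47442194 0.30239326 0.03662986]
```

View pics/g6.png

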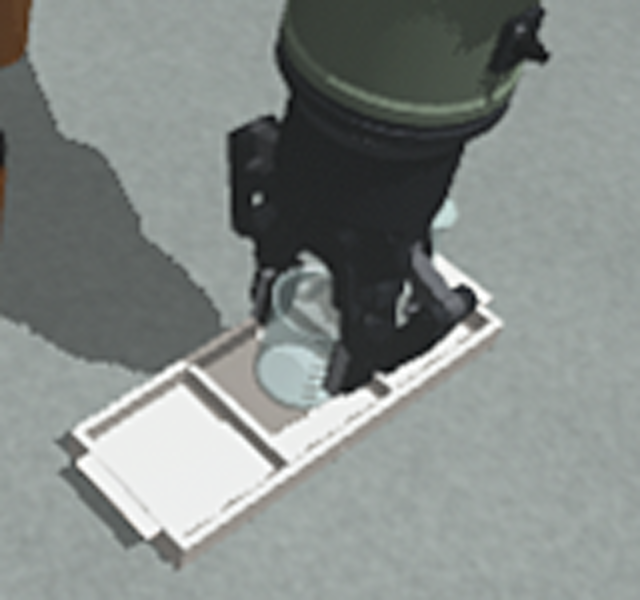

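The beaker hangs over the middle compartment (floor disc at crop (293,375)), upright, with the conical flask untouched behind it at (445,215). Lowering.

move_arm([
  [0,0,0.4],
  [0,0,0.3],
  [0,0,0.2],
  [0,0,0.1],
  [0,0,0.1],
  [0,0,0.1],
  [0,0,0],
  [0,0,0],
], gripper=[0,0,0,0,0,0,0,0], twist=[0,0,0,0,0,0,0,0])

```text
clock: 22.1
position: [0.4738, 0.3016, 0.0239]
tool_rot: [3.141, -0.0, -0.001]
force: [-3.5, -5.6, 16.7]
grip_width: 0.0439
finger_force: 19.0
```

Firm contact. Ease 1 mm, release, rise, go to the jar.

move_arm([
  [0,0,-0.1],
  [0,0,0],
  [0,0,0],
  [0,0,0],
  [0,0,0],
  [0,0,0],
  [0,0,-1],
  [0,0,-3],
], gripper=[0,0,0.6,0.7,0.8,0.8,0.8,0.8], twist=[0,0,0,0,0,0,0,0])

```text
clock: 22.9
position: [0.4725, 0.3014, 0.0633]
tool_rot: [3.139, 0.003, 0.0]
force: [0.3, 0.0, 1.7]
grip_width: 0.0683
finger_force: 0.0
```

move_arm([
  [0,0,-4],
  [0,0,-4],
  [0,0,-4],
  [1.5,3,-2],
  [2,4,0],
  [2,4,0],
  [1.8,4,0],
  [1,2.7,0],
], gripper=[1,1,1,1,1,1,1,1], twist=[0,0,0,0,0,0,0,0])

```text
clock: 23.7
position: [0.5577, 0.1218, 0.2052]
tool_rot: [3.141, -0.001, -0.003]
force: [-0.4, -0.2, -0.6]
grip_width: 0.0855
finger_force: 0.0
```

```bash
python3 - <<'E'
from workcell import monitor, viewer
import cv2
print(monitor.observe()['position'])
a=viewer.grab_frame('scene')['img'][190:350,270:500,::-1]
cv2.imwrite('pics/g7.png',cv2.resize(a,None,fx=3.4,fy=3.4,interpolation=cv2.INTER_CUBIC))
E
```

```text
[0.55766572 0.12178905 0.20521884]
```

View pics/g7.png

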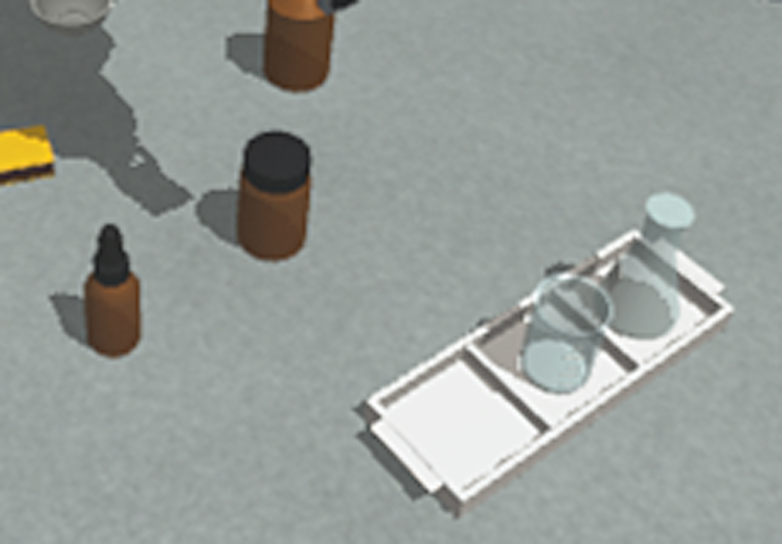

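The beaker stands in the middle (disc (555,365)) and the conical flask in the near compartment. Now the jar at (273,195).

move_arm([
  [0,-0.25,3],
  [0,0,4],
  [0,0,4],
  [0,0,3],
  [0,0,2.5],
  [0,0,1.3],
  [0,0,0.5],
  [0,0,0],
], gripper=[1,1,1,1,1,1,1,1], twist=[0,0,0,0,0,0,0,0])

```text
clock: 24.55
position: [0.5568, 0.1277, 0.0217]
tool_rot: [-3.142, -0.0, -0.0]
force: [0.4, 0.4, 0.2]
grip_width: 0.0853
finger_force: 0.0
```

move_arm([
  [0,0,0],
  [0,0,0],
  [0,0,0],
  [0,0,0],
  [0,0,0],
  [0,0,0],
  [0,0,0],
  [0,0,-0.5],
], gripper=[0,0,0,0,0,0,0,0], twist=[0,0,0,0,0,0,0,0], squeeze=30)

```text
clock: 25.35
position: [0.5566, 0.1276, 0.0266]
tool_rot: [-3.142, -0.0, -0.0]
force: [0.7, 0.5, -1.6]
grip_width: 0.0453
finger_force: 30.9
```

move_arm([
  [0,0,-2],
  [0,0,-4],
  [0,0,-4],
  [0,0,-4],
  [0,0,-3],
  [0,2,-1],
  [0,3,0],
  [0,4,0],
], gripper=[0,0,0,0,0,0,0,0], twist=[0,0,0,0,0,0,0,0])

```text
clock: 26.15
position: [0.5566, 0.0381, 0.2072]
tool_rot: [-3.141, -0.001, 0.003]
force: [0.7, -0.5, -1.5]
grip_width: 0.0451
finger_force: 31.2
```

move_arm([
  [0,4,0],
  [-0.5,4,0],
  [-0.5,4,0],
  [-1,4,0],
  [-1,4,0],
  [-1,4,0],
  [-1,4,0],
  [-0.5,4,0],
], gripper=[0,0,0,0,0,0,0,0], twist=[0,0,0,0,0,0,0,0])

```text
clock: 26.95
position: [0.5005, -0.284, 0.2069]
tool_rot: [3.142, -0.0, -0.0]
force: [0.5, -0.5, -1.8]
grip_width: 0.0451
finger_force: 31.2
```

move_arm([
  [-0.4,3,0],
  [0,2,0],
  [0,0.7,0],
  [0,0,0],
  [0,0,0],
  [0,0,0],
], gripper=[0,0,0,0,0,0], twist=[0,0,0,0,0,0])

```text
clock: 27.55
position: [0.498, -0.3381, 0.2064]
tool_rot: [-3.141, -0.0, 0.001]
force: [0.4, 0.3, -0.8]
grip_width: 0.0449
finger_force: 31.2
```

move_arm([
  [0,0,3],
  [0,0,4],
  [0,0,4],
  [0,0,3],
  [0,0,2],
  [0,0,1],
  [0,0,0],
  [0,0,0],
], gripper=[0,0,0,0,0,0,0,0], twist=[0,0,0,0,0,0,0,0])

```text
clock: 28.35
position: [0.4982, -0.3394, 0.0373]
tool_rot: [3.141, -0.001, 0.0]
force: [0.4, -0.1, -0.6]
grip_width: 0.045
finger_force: 31.2
```

move_arm([
  [0,0,0.4],
  [0,0,0.2],
  [0,0,0.2],
  [0,0,0.1],
  [0,0,0.1],
  [0,0,0],
  [0,0,0],
  [0,0,0],
], gripper=[0,0,0,0,0,0,0,0], twist=[0,0,0,0,0,0,0,0])

```text
clock: 29.15
position: [0.4976, -0.3394, 0.0264]
tool_rot: [3.142, -0.0, -0.0]
force: [-2.4, 0.7, 2.4]
grip_width: 0.0449
finger_force: 31.5
```

move_arm([
  [0,0,0.05],
  [0,0,0],
  [0,0,0],
  [0,0,0],
  [0,0,0],
  [0,0,0],
  [0,0,0],
  [0,0,-1],
], gripper=[0,0,0,0.6,0.8,0.8,0.8,0.8], twist=[0,0,0,0,0,0,0,0])

```text
clock: 29.95
position: [0.497, -0.339, 0.0351]
tool_rot: [-3.141, 0.002, -0.0]
force: [0.3, 0.5, 0.2]
grip_width: 0.068
finger_force: 0.0
```

move_arm([
  [0,0,-3],
  [0,0,-4],
  [0,0,-4],
  [0,0,-4],
  [0,0,-4],
  [1.5,-4,0],
  [2,-4.5,0],
  [2,-4.5,0],
], gripper=[0.8,0.8,0.8,1,1,1,1,1], twist=[0,0,0,0,0,0,0,0])

```text
clock: 30.75
position: [0.5529, -0.2081, 0.227]
tool_rot: [3.141, -0.001, -0.001]
force: [0.2, -0.0, 0.4]
grip_width: 0.0856
finger_force: 0.0
```

move_arm([
  [2,-4.5,0],
  [2,-4.5,0],
  [2,-4.5,0],
  [2,-4.5,0],
  [2,-4.5,0],
  [2,-4.5,0],
  [1.2,-4,0],
  [0,0,0],
], gripper=[1,1,1,1,1,1,1,1], twist=[0,0,0,0,0,0,0,0])

```text
clock: 31.55
position: [0.6848, 0.108, 0.2257]
tool_rot: [-3.139, 0.0, 0.007]
force: [-0.7, -0.1, -0.6]
grip_width: 0.0854
finger_force: 0.0
```

```bash
python3 - <<'E'
from workcell import monitor, viewer
import cv2
print(monitor.observe()['position'])
a=viewer.grab_frame('scene')['img'][90:330,220:440,::-1]
cv2.imwrite('pics/g8.png',cv2.resize(a,None,fx=2.5,fy=2.5,interpolation=cv2.INTER_CUBIC))
E
```

```text
[0.68479031 0.10804711 0.22574722]
```

View pics/g8.png

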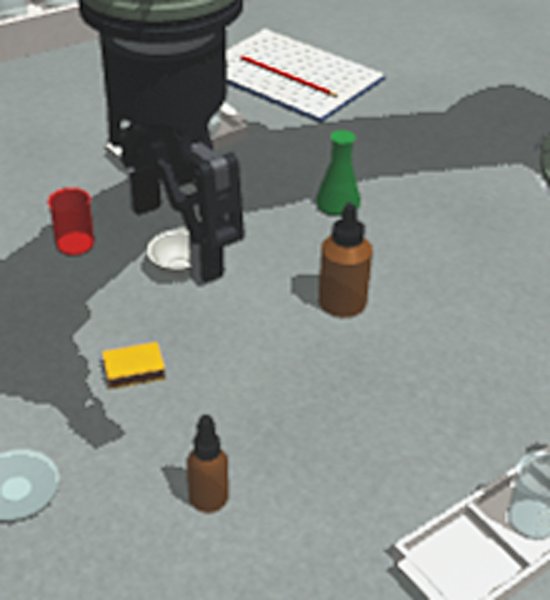

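Nothing disturbed: small dropper at (208,470), large dropper, basin and green flask still standing. Move over the small dropper and check the position before descending.

move_arm([
  [0,-2.5,0],
  [0,-1,0],
  [0,0,3],
  [0,0,4],
  [0,0,3],
  [0,0,0],
  [0,0,0],
  [0,0,0],
], gripper=[1,1,1,1,1,1,1,1], twist=[0,0,0,0,0,0,0,0])

```text
clock: 32.4
position: [0.6857, 0.1354, 0.1281]
tool_rot: [-3.141, -0.003, -0.001]
force: [0.3, 1.1, 0.3]
grip_width: 0.0856
finger_force: 0.0
```

move_arm([
  [-0.1,-0.95,0],
  [0,0,0],
  [0,0,2],
  [0,0,3],
  [0,0,2.5],
  [0,0,1.5],
  [0,0,0.6],
  [0,0,0],
], gripper=[1,1,1,1,1,1,1,1], twist=[0,0,0,0,0,0,0,0])

```text
clock: 33.2
position: [0.6837, 0.1452, 0.0298]
tool_rot: [3.142, 0.0, 0.0]
force: [-0.1, -0.5, 0.2]
grip_width: 0.0854
finger_force: 0.0
```

move_arm([
  [0,0,0],
  [0,0,0],
], gripper=[1,1], twist=[0,0])

```text
clock: 33.4
position: [0.6844, 0.1452, 0.0311]
tool_rot: [-3.141, -0.002, -0.0]
force: [0.7, 0.6, -0.9]
grip_width: 0.0854
finger_force: 0.0
```

move_arm([
  [0,0,0.3],
  [0,0,0],
  [0,0,0],
  [0,0,0],
  [0,0,0],
  [0,0,0],
  [0,0,0],
  [0,0,0],
], gripper=[1,1,0,0,0,0,0,0], twist=[0,0,0,0,0,0,0,0], squeeze=25)

```text
clock: 34.2
position: [0.6837, 0.1451, 0.027]
tool_rot: [-3.142, -0.0, -0.0]
force: [-0.0, -0.3, 3.5]
grip_width: 0.033
finger_force: 24.9
```

move_arm([
  [0,0,0],
  [0,0,0],
  [0,0,-0.5],
  [0,0,0],
], gripper=[0,0,0,0], twist=[0,0,0,0])

```text
clock: 34.6
position: [0.6839, 0.1451, 0.0323]
tool_rot: [-3.141, -0.0, -0.0]
force: [0.3, -0.2, -0.5]
grip_width: 0.0329
finger_force: 25.0
```

Held on the body (33 mm). Lift and carry to the far compartment of tray three.

move_arm([
  [0,0,-2],
  [0,0,-4],
  [0,0,-4],
  [0,0,-4],
  [0,0,-2],
  [-2,-2,0],
  [-3,-3.5,0],
  [-3,-4,0],
], gripper=[0,0,0,0,0,0,0,0], twist=[0,0,0,0,0,0,0,0])

```text
clock: 35.4
position: [0.6029, 0.2399, 0.1919]
tool_rot: [3.141, -0.0, -0.002]
force: [0.6, 1.6, -0.2]
grip_width: 0.0331
finger_force: 25.1
```

move_arm([
  [-3,-4,0],
  [-2,-2,0],
  [-0.5,-0.5,0],
  [0,0,0],
  [0,0,0],
], gripper=[0,0,0,0,0], twist=[0,0,0,0,0])

```text
clock: 35.9
position: [0.5496, 0.3039, 0.1919]
tool_rot: [3.141, -0.001, -0.001]
force: [-0.3, -0.7, -0.7]
grip_width: 0.0328
finger_force: 25.1
```

move_arm([
  [-0.1,-0.2,2],
  [0,0,4],
  [0,0,4],
  [0,0,3],
  [0,0,1.5],
  [0,0,0.5],
  [0,0,0],
  [0,0,0],
], gripper=[0,0,0,0,0,0,0,0], twist=[0,0,0,0,0,0,0,0])

```text
clock: 36.7
position: [0.5487, 0.3073, 0.0433]
tool_rot: [-3.141, -0.002, -0.001]
force: [-0.4, 0.6, -0.3]
grip_width: 0.0332
finger_force: 25.1
```

move_arm([
  [0,0,0.4],
  [0,0,0.2],
  [0,0,0.2],
  [0,0,0.1],
  [0,0,0.1],
  [0,0,0],
  [0,0,0],
  [0,0,0],
], gripper=[0,0,0,0,0,0,0,0], twist=[0,0,0,0,0,0,0,0])

```text
clock: 37.5
position: [0.5477, 0.3071, 0.0318]
tool_rot: [-3.142, -0.0, -0.0]
force: [-0.0, 0.4, -0.3]
grip_width: 0.0327
finger_force: 25.1
```

move_arm([
  [0,0,0.1],
  [0,0,0],
  [0,0,0],
], gripper=[0,0,0], twist=[0,0,0])

```text
clock: 37.8
position: [0.5478, 0.3072, 0.0309]
tool_rot: [-3.141, -0.0, -0.0]
force: [0.5, -0.1, 2.5]
grip_width: 0.0328
finger_force: 25.3
```

Contact. Release, rise and withdraw so both cameras can see everything.

move_arm([
  [0,0,0],
  [0,0,0],
  [0,0,0],
  [0,0,0],
  [0,0,0],
  [0,0,-2],
  [0,0,-4],
  [0,0,-4],
], gripper=[0.4,0.6,0.8,0.8,0.8,0.8,0.8,0.8], twist=[0,0,0,0,0,0,0,0])

```text
clock: 38.6
position: [0.5472, 0.3068, 0.1315]
tool_rot: [3.141, 0.001, -0.0]
force: [1.2, 0.2, 0.2]
grip_width: 0.0683
finger_force: 0.0
```

move_arm([
  [0,0,-4],
  [0,0,-4],
  [0,0,-2],
  [0,4,0],
  [0,4,0],
  [0,4,0],
  [0,4,0],
  [0,3,0],
], gripper=[0.8,0.8,0.8,0.8,0.8,0.8,0.8,0.8], twist=[0,0,0,0,0,0,0,0])

```text
clock: 39.4
position: [0.5475, 0.1144, 0.231]
tool_rot: [3.141, -0.0, -0.002]
force: [0.5, 0.0, -0.2]
grip_width: 0.0683
finger_force: 0.0
```

```bash
python3 - <<'E'
from workcell import monitor, viewer
import cv2
print(monitor.observe()['position'])
a=viewer.grab_frame('scene')['img'][100:350,200:500,::-1];b=viewer.grab_frame('top')['img'][:,:,::-1]
cv2.imwrite('pics/f1.png',cv2.resize(a,None,fx=2.35,fy=2.35,interpolation=cv2.INTER_CUBIC))
cv2.imwrite('pics/f2.png',cv2.resize(b[120:290,185:505],None,fx=2.5,fy=2.5,interpolation=cv2.INTER_CUBIC))
E
```

```text
[0.54746823 0.11441212 0.23098867]
```

View pics/f1.png

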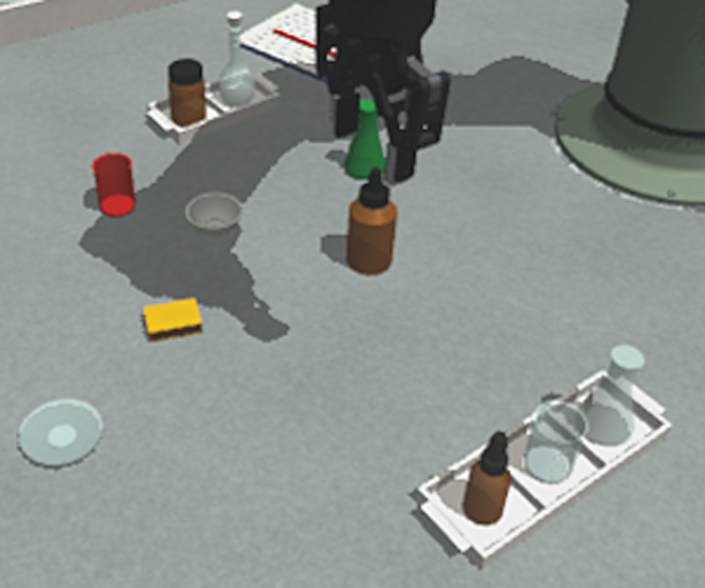

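View pics/f2.png

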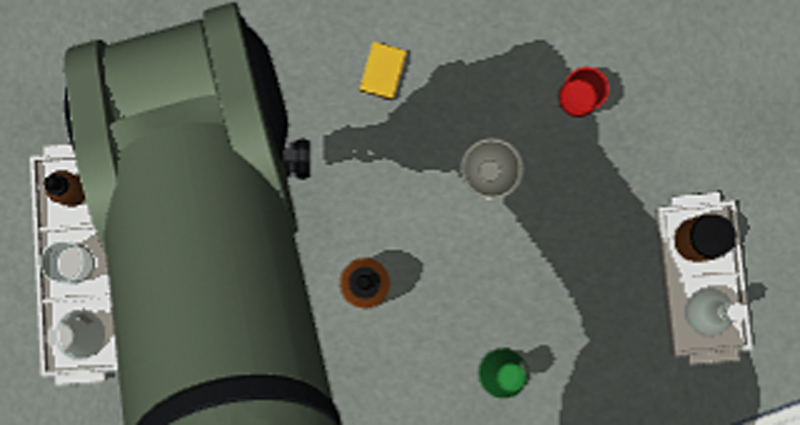

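All five stand upright, one per compartment: dropper, beaker and conical flask at (62,185), (70,262) and (80,330); jar and volumetric flask at (705,238) and (710,312). The basin, large dropper and look-alikes haven't moved. Handing in.

```bash
python3 -c "
from workcell import bot
print(bot.job_done())"
```

```text
the job is handed in; nothing more can be done
None
```

Both kits are made up and the job is handed in: all five items stand upright, one to a compartment in the right trays, nothing was knocked over, and it took about 39 s of the 136 s allowed.

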